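# Load a doll-cradle rail into the spring-jaw jig

## Robot

A 6-joint arm with a two-finger parallel gripper is mounted at the origin on the work surface. World frame = base frame: x ahead of the robot, y to its left, z up, the work surface at z = 0. Lengths are in mm, angles in rad, forces in N, time in s.
With the tool pointing down it reaches from about 375 to 750 mm from the base axis. Payload 9 kg.
Tool frame: the origin (TCP) lies on the centre line of the jaws, within the pads' length; the fingertips stand 25 mm ahead of it and the grasp point (between the pads) lies 6 mm ahead of it; x points along the fingers, y is the direction in which the jaws open and shut, and the axes are right-handed (so a half turn about x gives the same grasp; the last joint's range is limited). The gripper opens to 85 mm and grips with 20 to 120 N. Pads are 22 mm wide; open, the fingers measure 114 mm over their backs; the gripper's body (76 mm by 85 mm) begins 54 mm behind the grasp point. The pads swing forward as they close: fully open they stand 13 mm farther back than shut.
Start: joints at [-1.534, 0.104, 0.097, 1.564, 0, 1.353], TCP at [151.239, -580.655, 256.331] pointing down, gripper open.
Joint ranges: [-2.99, 2.99], [-0.84, 1.86], [-1.1, 1.16], [-1.84, 2.11], [-1.51, 1.56], [-3.14, 3.14]. Speed limits (rad/s): [2.22, 2.22, 2.57, 3.14, 3.14, 3.14].

## Interface

Orientations are given as a unit quaternion [w, x, y, z].
In Python, from station import bot, camera gives the robot as it stands. The module is installed in compiled form; this text tells all that it offers. Calls block until the motion is done:
- bot.move_ptp(position, orientation): joint-space move of the TCP to a pose.
- bot.servo_line(position, feed=150, attitude=None, stop_force=None): straight line of the TCP; attitude=None keeps the orientation; feed is the mean speed in mm/s. With stop_force (N) it stops when the force on the tool has changed by that much, and returns True; else False.
- bot.move_j(angles): joint-space move.
- bot.move_gripper(opening): opening from 0.0 (shut) to 1.0 (fully open); the grip force is fixed at half the most; returns when the fingers have stopped.
- bot.hold(seconds).
- bot.ik(position, orientation): joint angles nearest the present ones, or None.
- bot.sense(): the state.
- camera(name): name is "side" or "top"; returns a dict with "img" (480x640x3 uint8, red, green, blue), "z_map" (480x640 float32, mm along the optical axis (not along the pixel's ray), 0 where there is no reading), "mtx" (3x3 intrinsics, pixels), "R" (3x3) and "t" (3): a world point X has camera coordinates R X + t. Camera axes: x right, y down, z forward; pixel columns grow to the right and rows downward; lengths in mm; the calibration is good to about 2 mm. A picture is of the moment at which its call begins.
A pose or a line that the arm cannot do raises bot.Unreachable and nothing moves.
- bot.finish_job(): hands the job in, once; it reports no verdict.
The state is a dict: "time": time; "joint_pos": joint angles; "joint_velocities": joint speeds; "joint_torque": joint torques, N m; "tcp_pos": TCP position; "orientation": TCP orientation; "wrist_force": force on the tool from outside, world axes, zero at the start; "wrist_torque": the same for the moment, N m; "gripper_width": opening from 0.0 (shut) to 1.0 (fully open).
Only numpy, scipy, OpenCV 4.12 (cv2) and the standard library are available. Lean on these libraries where they do the work, as an engineer would, in place of code of your own. Each camera call takes 0.05 s, during which the arm holds its last target. There are 200 camera calls.

## Task

Of the three wooden cradle rails, take the one with the narrow tongue on its end and load it in the spring-jaw jig: slip the tongue, tipped down, into the slot under the sprung jaw's overhang, push the jaw fully back to its stop with the rail, then bring the other end down behind the fixed stop lip. Let go, leaving the rail lying flat on the bed, square and clamped between jaw and lip. Leave the other two rails, the tin and the glue bottle where they are.

Things in the scene. Friction and masses are not known exactly. Their poses are not given: they have to be found in the camera images.
- rail: The rail to load: bare light wood, 112 mm long in all. Its body is 100 long, 34 wide (y) and 22 high; at its -x end a tongue 12 long, 20 wide and 10 high sticks out, flush with the underside. Origin: on the underside, at the middle of the 112 mm; x runs along it away from the tongue, z up. Lies flat on the bench, tongue towards the robot. About 0.07 kg.
- tongue (a point): Point on the rail: the middle of the lower edge of the tongue's tip, 56 mm from the rail's origin along its -x; axes as the rail's.
- jig: Spring-jaw jig fixed to the bench: base bar 250 x 90 x 12 of dark steel. Origin: centre of its underside; x runs along it from jaw (robot's side) to stop lip, z up. On it a carriage (182 x 76, top at z 22) bears jaw, bed and lip. It is clamped up to 8 mm either way along x, anew each time, NOT reported: find it by touch or sight. It stays put. The three points below are for mid-position.
- bed (a point): Fixed point of the base bar, 30 mm above its origin (axes as the jig's): height of the top of the bed, an aluminium bar 30 wide on the jig's centre line from jaw to lip, with free space beside it for fingers down to the carriage plate, 8 mm lower.
- lip (a point): Fixed point of the base bar at jig x +55, z 30: foot of the stop lip's inner face when the carriage is in mid-position (the real lip is up to 8 mm off along x). Lip: steel, square edged, 12 thick (x), 44 wide, its top 10 mm above the bed.
- slot (a point): Fixed point of the base bar at jig x -45, z 30: foot of the slot's back with the jaw at rest and the carriage in mid-position (real one up to 8 mm off along x, as the lip). Steel jaw 66 wide, top 24 above the bed; its slot faces the lip: 25 wide, 7 deep, open below, ceiling 16 above the bed, too low to slide the rail in level over the lip. Behind it the spring housing, top 26 above the bed.
- jaw (a joint): Travel of the sprung jaw in m: 0 at rest, grows as it is pushed along the jig's -x, 0.017 at the hard stop, 0.012 with the rail clamped (slot back to lip is 100 mm at rest, 117 mm at the hard stop; the rail is 112 long). Spring: 4 N at rest, about 8 N at the stop; springs back when let go.
- plain_rail: Another rail, to be left alone: plain block 112 x 34 x 22 mm without tongue, flat on the bench. Origin under its middle, x along it.
- round_rail: Another rail, to be left alone: 100 x 34 x 22 mm with a half-round full-width end. Origin on its underside, the flat end 50 mm along +x and the round one 50 mm along -x.
- paint_tin: Bystander: closed tin, 86 mm across, 100 high, standing; origin under its centre.
- glue: Bystander: white plastic glue bottle, 52 mm across, 150 high, standing; origin under its centre.
Things that resemble listed ones, but are neither listed nor needed, are in the scene too. Leave any orange or red look-alike of the rail alone.

How it is judged (in metres and radians):
On the way:
1. the sprung jaw has been pushed back practically to its stop (over 14.5 of its 17 mm) (value of joint jaw above 0.0145 m), for 0.1 s.
At the end, for the whole second after the job is handed in: The rail lies flat on the jig's bed (tilt under 0.05 rad, underside 27 to 33 mm above the jig's base), tongue in the jaw's slot, within 6 mm of the centre line and 0.08 rad of the jig's x, clamped between jaw and lip (jaw pushed 10.5 to 13.8 mm), at rest and let go (value of joint jaw between 0.0105 and 0.0138 m and angle between rail's own z axis and vertical below 0.05 rad and angle between the x axis of rail and the x axis of jig, either way round below 0.08 rad and z of rail in the frame of jig between 0.027 and 0.033 m and y of rail in the frame of jig between -0.006 and 0.006 m and x of rail in the frame of jig between -0.014 and 0.012 m and x of tongue in the frame of jig below -0.04 m and linear speed of rail below 0.02 m/s); the robot touches nothing.
It fails at once if one of the other two rails is shifted by more than 30 mm (distance of any of plain_rail, round_rail from where it was at the start of the episode above 0.03 m).
It fails at once if the tin or the glue bottle is shifted by more than 30 mm (distance of any of paint_tin, glue from where it was at the start of the episode above 0.03 m).
It also fails if it takes over 43 s, if anything falls off the work surface, if the arm or the gripper's body presses on something with over 40 N, if the wrist force passes 120 N, or if a joint passes its speed limit or range.

## Working session

There is one attempt and no reset: what is moved stays moved. The work goes in short steps, each a Python script; the robot and the scene stay as the last script left them, time stands still between calls to the robot, and variables do not carry over. Pictures are saved under pics/ and viewed, about 8 in all and at most 12, crops included, and the job is handed in when it is done.

```bash
mkdir -p pics; cat > h.py <<'E'
import numpy as np, cv2
from station import bot, camera
def w(c,u,v,z=None):
    K=np.array(c["mtx"]);R=np.array(c["R"]);t=np.array(c["t"])
    r=np.linalg.solve(K,[u,v,1.0])
    if z is None:
        return R.T@(r*c["z_map"][int(v),int(u)]-t)
    o=-R.T@t;d=R.T@r
    return o+d*(z-o[2])/d[2]
def px(c,X):
    p=np.array(c["mtx"])@(np.array(c["R"])@np.array(X)+np.array(c["t"]));return p[:2]/p[2]
def save(c,n,box=None,s=1):
    im=cv2.cvtColor(c["img"],cv2.COLOR_RGB2BGR)
    if box: im=im[box[1]:box[3],box[0]:box[2]]
    cv2.imwrite(f"pics/{n}.png",cv2.resize(im,None,fx=s,fy=s,interpolation=cv2.INTER_CUBIC))
E
python3 - <<'E'
from h import *
import pickle
for n in("top","side"):
    c=camera(n);save(c,n+"0");pickle.dump(c,open(n+"0.pkl","wb"));print(n,-np.array(c["R"]).T@c["t"],np.array(c["R"]).round(2).tolist())
print(bot.sense())
E
```

```text
top [440.10155278  44.8671058  946.01554964] [[0.01, -1.0, 0.02], [-0.99, -0.01, -0.14], [0.14, -0.02, -0.99]]
side [423.95637582 819.34479793 981.83528892] [[-0.99, -0.17, -0.0], [-0.13, 0.76, -0.64], [0.11, -0.63, -0.77]]
{'time': 0.1, 'joint_pos': array([-1.53371209e+00,  1.04601114e-01,  9.65377897e-02,  1.56388977e+00,
        2.02983023e-05,  1.35313775e+00]), 'joint_velocities': array([ 0.00043832, -0.00077287,  0.00348421, -0.00127621,  0.00155891,
       -0.00370086]), 'joint_torque': array([ 6.88112472e-03, -5.58209538e+01,  5.04716671e+01,  1.32771922e-02,
       -5.58664590e-05, -7.53807427e-06]), 'tcp_pos': array([ 151.22670686, -580.35486724,  255.61749997]), 'orientation': array([ 0.08941517,  0.70142257,  0.0902285 , -0.70133453]), 'wrist_force': array([-0.4606162 ,  1.14582283, -0.79746163]), 'wrist_torque': array([0.0015193 , 0.05280365, 0.04451189]), 'gripper_width': 1.0020196003661974}
```

View pics/top0.png

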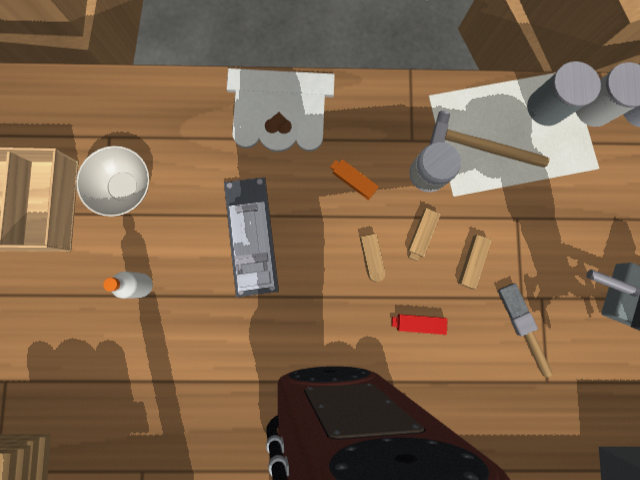

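View pics/side0.png

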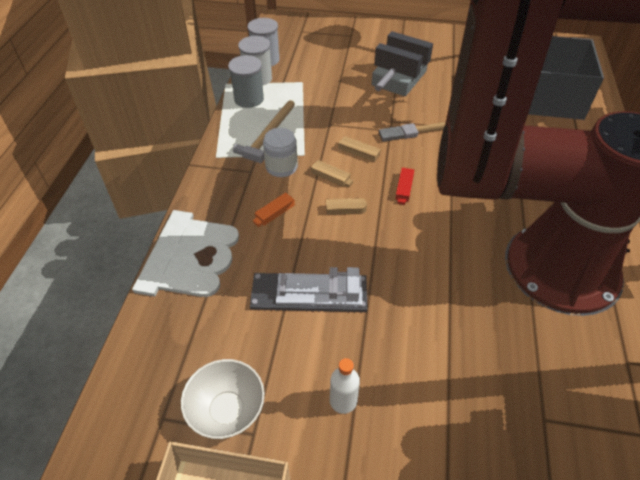

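Top view: the bare-wood candidates are at (372,256), which has a rounded end, (424,233), which seems to have a narrower lower end, and (475,261), which looks plain. The jig is at (251,237), the tin at (436,165) and the bottle at (130,286). I'll enlarge the rails and the jig to confirm.

```bash
python3 - <<'E'
import pickle
from h import *
c=pickle.load(open("top0.pkl","rb"));
im=cv2.cvtColor(c["img"],cv2.COLOR_RGB2BGR)
a=cv2.resize(im[195:295,350:500],None,fx=5,fy=5,interpolation=cv2.INTER_CUBIC)
cv2.imwrite("pics/rails.png",a)
b=cv2.resize(im[170:305,210:290],None,fx=4.4,fy=4.4,interpolation=cv2.INTER_CUBIC)
s=pickle.load(open("side0.pkl","rb"));sm=cv2.cvtColor(s["img"],cv2.COLOR_RGB2BGR)
d=cv2.resize(sm[260:320,240:380],None,fx=3,fy=3,interpolation=cv2.INTER_CUBIC)
o=np.zeros((600,800,3),np.uint8);o[:b.shape[0],:b.shape[1]]=b;o[:d.shape[0],360:360+d.shape[1]]=d
cv2.imwrite("pics/jig.png",o)
E
```

```text
(no output)
```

View pics/rails.png

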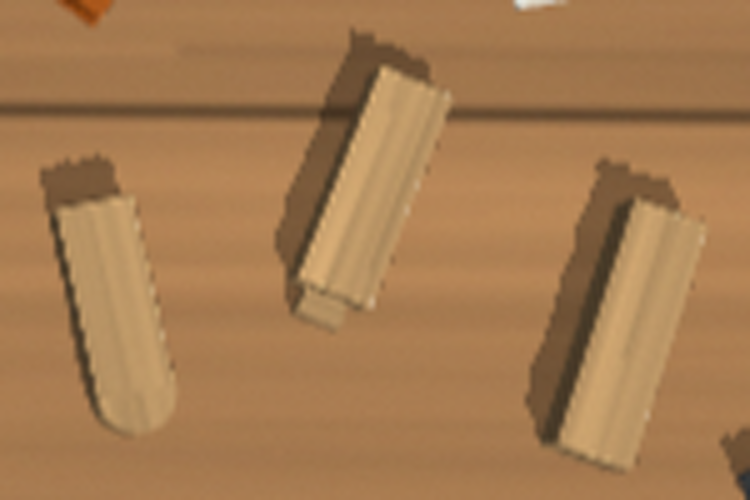

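View pics/jig.png

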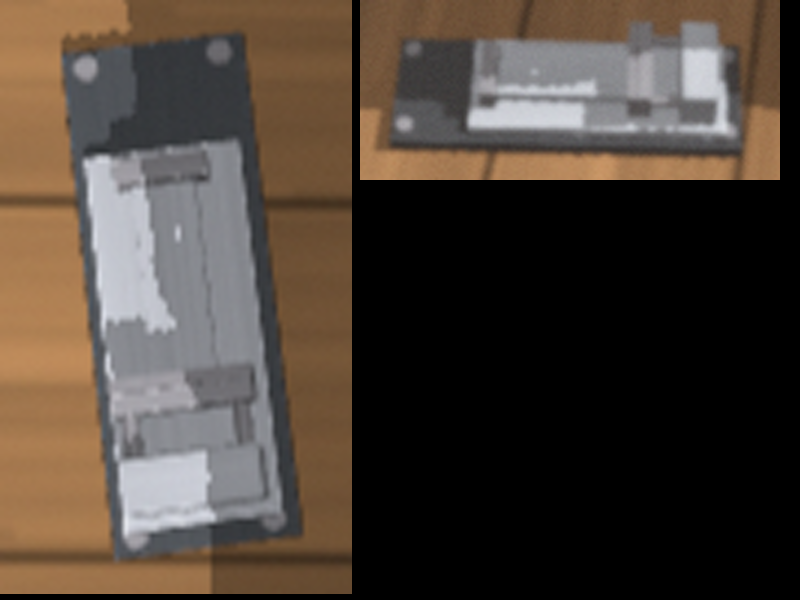

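The rail to load is the middle one, at (424,233). It has a narrow tongue on its lower, robot-side end around (414,258). The left one at (372,256) has a round end and the right one at (475,261) is plain. In the jig crop the jaw is at about (183,385), the housing behind it, and the lip at about (160,168). Next I'll measure.

```bash
python3 - <<'E'
import pickle
from h import *
c=pickle.load(open("top0.pkl","rb"))
P=lambda pts,f,o,z:np.array([w(c,o[0]+x/f,o[1]+y/f,z) for x,y in pts])
r=P([(383,66),(451,95),(374,307),(298,280)],5,(350,195),22)
print("rail top",r.round(1).tolist(),[np.linalg.norm(r[i]-r[(i+1)%4]).round(1) for i in range(4)])
j=P([(63,52),(245,36),(300,533),(117,557)],4.4,(210,170),12)
print("base",j.round(1).tolist(),[np.linalg.norm(j[i]-j[(i+1)%4]).round(1) for i in range(4)],j.mean(0))
# depth clouds
for n in("top","side"):
    c=pickle.load(open(n+"0.pkl","rb"));K=np.array(c["mtx"])
    v,u=np.mgrid[:480,:640];z=c["z_map"]
    C=np.stack([(u-K[0,2])/K[0,0]*z,(v-K[1,2])/K[1,1]*z,z],-1).reshape(-1,3)[z.ravel()>0]
    W=(C-np.array(c["t"]))@np.array(c["R"])
    np.save(n+"W.npy",W)
    m=r.mean(0)
    s=W[(np.hypot(*(W[:,:2]-m[:2]).T)<75)&(W[:,2]>16)&(W[:,2]<30)]
    rc=cv2.minAreaRect(s[:,:2].astype(np.float32));print(n,"rail depth rect",rc,np.median(s[:,2]))
    jc=j.mean(0)
    s=W[(np.hypot(*(W[:,:2]-jc[:2]).T)<140)&(W[:,2]>6)&(W[:,2]<80)]
    print(n,"jig rect",cv2.minAreaRect(s[:,:2].astype(np.float32)))
    ax=(j[0]+j[1]-j[2]-j[3]);a=np.arctan2(ax[1],ax[0]);print("jig yaw",a)
    d=s[:,:2]-jc[:2];X=d@[np.cos(a),np.sin(a)];Y=d@[-np.sin(a),np.cos(a)]
    for y0,y1 in((-12,12),(18,30)):
      print(n,y0,[(int(q),int(np.median(s[k,2]))) for q in np.arange(-126,126,4) if (k:=(abs(X-q)<2)&(Y>y0)&(Y<y1)).sum()>0])
E
```

```text
rail top [[616.9, -213.2, 22.0], [604.5, -242.2, 22.0], [513.1, -206.3, 22.0], [524.3, -174.2, 22.0]] [np.float64(31.6), np.float64(98.3), np.float64(34.0), np.float64(100.5)]
base [[672.7, 224.0, 12.0], [681.8, 134.6, 12.0], [438.4, 103.2, 12.0], [426.5, 190.0, 12.0]] [np.float64(89.9), np.float64(245.5), np.float64(87.6), np.float64(248.5)] [554.87483966 162.94551938  12.        ]
top rail depth rect ((565.143310546875, -208.13302612304688), (34.7313117980957, 100.85617065429688), 67.35116577148438) 20.70340019073789
top jig rect ((555.2350463867188, 164.8182373046875), (250.488525390625, 90.48775482177734), 7.916027545928955)
jig yaw 0.13272478818007918
top -12 [(-126, 10), (-122, 10), (-118, 9), (-114, 11), (-110, 21), (-106, 38), (-102, 54), (-98, 54), (-94, 54), (-90, 54), (-86, 54), (-82, 55), (-78, 21), (-74, 20), (-70, 20), (-66, 20), (-62, 20), (-58, 51), (-54, 52), (-50, 52), (-46, 52), (-42, 52), (-38, 28), (-34, 28), (-30, 27), (-26, 28), (-22, 29), (-18, 28), (-14, 28), (-10, 28), (-6, 29), (-2, 28), (2, 28), (6, 29), (10, 28), (14, 28), (18, 28), (22, 28), (26, 28), (3
[... 1836 characters left out ...]
 (114, 10), (118, 12), (122, 11)]
side 18 [(-122, 9), (-118, 13), (-114, 11), (-110, 19), (-106, 22), (-102, 55), (-98, 55), (-94, 54), (-90, 56), (-86, 55), (-82, 55), (-78, 54), (-74, 20), (-70, 21), (-66, 22), (-62, 23), (-58, 23), (-54, 52), (-50, 53), (-46, 53), (-42, 53), (-38, 23), (-34, 23), (-30, 22), (-26, 22), (-22, 22), (-18, 23), (-14, 22), (-10, 22), (-6, 24), (-2, 22), (2, 22), (6, 23), (10, 22), (14, 21), (18, 21), (22, 22), (26, 23), (30, 22), (34, 22), (38, 23), (42, 22), (46, 21), (50, 23), (54, 28), (58, 34), (62, 36), (66, 28), (70, 20), (74, 13), (78, 10), (82, 11), (86, 12), (90, 10), (94, 11), (98, 10), (102, 11), (106, 11), (110, 12), (114, 12), (118, 11), (122, 10)]
```

```bash
cat >> h.py <<'E'
from scipy.spatial.transform import Rotation as Ro
JO=np.array([555.1,164.3,0.]);JY=0.1365
OFF=np.array([6.,0,27.])   # TCP in rail frame
FL=1
def rail_pose(org,Rr,f=1):
    """TCP pose for a rail pose"""
    T=np.column_stack([-Rr[:,2],f*Rr[:,1],f*Rr[:,0]])
    q=Ro.from_matrix(T).as_quat();return (org+Rr@OFF).tolist(),[q[3],q[0],q[1],q[2]]
def jig_pose(tx,tz,th,ty=0,f=1,yaw=None):
    """TCP pose with the tongue point at jig (tx,ty,tz), rail tipped tongue-down by th"""
    J=Ro.from_euler('z',JY if yaw is None else yaw).as_matrix()
    Rr=J@Ro.from_euler('y',-th).as_matrix()
    return rail_pose(JO+Ro.from_euler('z',JY).as_matrix()@[tx,ty,tz]+Rr@[56,0,0],Rr,f)
E
python3 - <<'E'
from h import *
import pickle
c=pickle.load(open("top0.pkl","rb"));print("tin top",w(c,440,158,100))
Rr=Ro.from_euler('z',-0.396).as_matrix()
org=np.array([565.3,-208.3,0])-Rr@[6,0,0]
for f in(1,-1):
    for n,p in(("pick",rail_pose(org,Rr,f)),("jig",jig_pose(-25,38,.21,f=f)),("flat",jig_pose(-62,31,0,f=f))):
        print(f,n,np.round(p[0],1),np.round(bot.ik(*p),2) if bot.ik(*p) is not None else None)
E
```

```text
tin top [ 704.49018712 -221.34363984  100.        ]
1 pick [ 565.3 -208.3   27. ] [-0.57  0.2  -0.22  1.15  0.   -0.17]
1 jig [584.8 168.4  77.3] [ 0.06 -0.08 -0.43  1.01  0.02 -0.08]
1 flat [555.1 164.3  58. ] [ 0.06  0.1  -0.27  1.2   0.   -0.07]
-1 pick [ 565.3 -208.3   27. ] [-0.57  0.2  -0.22  1.15  0.    2.97]
-1 jig [584.8 168.4  77.3] [ 0.06 -0.08 -0.43  1.01  0.02  3.06]
-1 flat [555.1 164.3  58. ] [ 0.06  0.1  -0.27  1.2   0.    3.07]
```

```bash
python3 - <<'E'
from h import *
Rr=Ro.from_euler('z',-0.396).as_matrix()
p,q=rail_pose(np.array([565.3,-208.3,0])-Rr@[6,0,0],Rr)
bot.move_ptp([p[0],p[1],130],q)
print("down",bot.servo_line(p,120,stop_force=15))
bot.move_gripper(0.0)
s=bot.sense();print(s["gripper_width"]*85,s["tcp_pos"],s["wrist_force"])
bot.servo_line([p[0],p[1],170],150)
p,q=jig_pose(-22,85,.21)
bot.move_ptp(p,q)
s=bot.sense();print(s["time"],s["gripper_width"]*85,s["tcp_pos"],p,s["wrist_force"])
import pickle
ims=[]
for n,b in(("top",(180,150,330,320)),("side",(220,200,400,340))):
    c=camera(n);pickle.dump(c,open(n+"1.pkl","wb"))
    ims.append(cv2.resize(cv2.cvtColor(c["img"][b[1]:b[3],b[0]:b[2]],cv2.COLOR_RGB2BGR),None,fx=3 if n=="top" else 1.9,fy=3 if n=="top" else 1.9,interpolation=cv2.INTER_CUBIC))
o=np.zeros((600,800,3),np.uint8)
x=0
for i in ims: o[:i.shape[0],x:x+i.shape[1]]=i[:, :800-x];x+=i.shape[1]
cv2.imwrite("pics/hover.png",o)
E
```

```text
down False
32.603790171465995 [ 565.67052987 -208.5203658    27.58822038] [-1.07882479  0.47662408  4.08954886]
6.2083 32.41612569860911 [588.31168508 167.79862648 124.54632125] [587.8024559812683, 168.7918175116085, 124.33134848801018] [-0.29624606 -0.39193702  0.69218481]
```

View pics/hover.png

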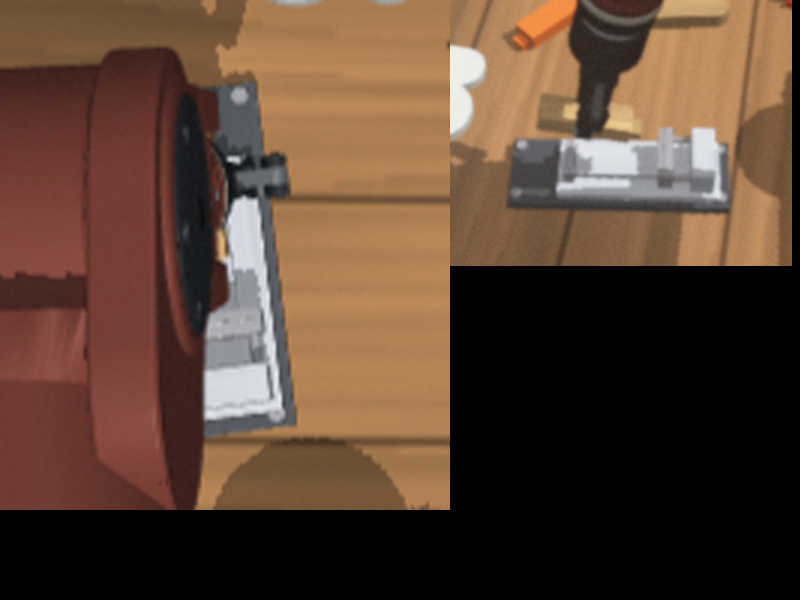

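Hover picture: the rail is held, tongue to the right towards the jaw, in the side panel at (590,115), with the jig below it at (620,175). The top view is hidden by the arm. I'll check lateral alignment using depth: the held rail's pose is known from the robot, so it calibrates the side camera locally.

```bash
python3 - <<'E'
from h import *
import pickle
def cloud(c):
    K=np.array(c["mtx"]);v,u=np.mgrid[:480,:640];z=c["z_map"]
    C=np.stack([(u-K[0,2])/K[0,0]*z,(v-K[1,2])/K[1,1]*z,z],-1).reshape(-1,3)[z.ravel()>0]
    return (C-np.array(c["t"]))@np.array(c["R"])
s=bot.sense();q=s["orientation"];T=Ro.from_quat([q[1],q[2],q[3],q[0]]).as_matrix()
print("tcp",s["tcp_pos"],"cmd err",np.array(s["tcp_pos"])-jig_pose(-22,85,.21)[0])
Rr=np.column_stack([T[:,2],T[:,1],-T[:,0]]);org=s["tcp_pos"]-Rr@OFF
print("yaw",np.arctan2(Rr[1,0],Rr[0,0]))
W=cloud(pickle.load(open("side1.pkl","rb")))
r=(W-org)@Rr
k=(abs(r[:,1])<40)&(abs(r[:,0])<75)&(r[:,2]>16)&(r[:,2]<30)
for x0 in range(-44,60,8):
    m=k&(abs(r[:,0]-x0-4)<4)
    if m.sum(): print("rail x",x0+4,m.sum(),r[m,1].min().round(1),r[m,1].max().round(1),"ztop",np.median(r[m,2]).round(1))
m=(abs(r[:,1])<12)&(abs(r[:,0]+50)<14)&(r[:,2]>5)&(r[:,2]<30)
print("x range",r[k][:,0].min(),r[k][:,0].max(), "front strip",np.c_[r[m][:,0],r[m][:,2]][np.argsort(r[m][:,0])][::4].round(0).tolist())
J=Ro.from_euler('z',JY).as_matrix()
for n in("top0","side0","side1"):
    g=(cloud(pickle.load(open(n+".pkl","rb")))-JO)@J
    for nm,x0,x1,z0,z1 in(("base+",75,120,6,14),("lip",55,63,33,44),("jaw",-56,-43,46,60),("house",-104,-82,48,60),("bed",-30,45,25.5,33)):
        m=(abs(g[:,1])<60)&(g[:,0]>x0)&(g[:,0]<x1)&(g[:,2]>z0)&(g[:,2]<z1);
        if m.sum()<9: continue
        y=g[m,1];xs=g[m,0]
        # per-x-bin extents
        e=np.array([(y[b].min(),y[b].max()) for q in np.arange(x0,x1,3) if (b:=abs(xs-q-1.5)<1.5).sum()>3])
        print(n,nm,m.sum(),"y ext",np.median(e,0).round(1),"mid",np.median(e,0).mean().round(1))
    for nm,z0,z1,y in(("lipx",35,44,20),("jawx",47,53.5,30)):
        m=(abs(g[:,1])<y)&(g[:,2]>z0)&(g[:,2]<z1)&(g[:,0]>(-70 if nm=="jawx" else 40))&(g[:,0]<80);print(n,nm,np.percentile(g[m,0],[2,98]).round(1))
E
```

```text
tcp [588.3885533  167.60184476 124.53408965] cmd err [ 0.58609732 -1.18997275  0.20274116]
yaw 0.13459963524781393
rail x -40 41 -18.5 19.5 ztop 20.2
rail x -32 55 -15.6 19.5 ztop 20.4
rail x -24 55 -15.8 20.2 ztop 19.9
rail x -16 35 -15.1 20.1 ztop 20.3
rail x -8 1 17.2 17.2 ztop 16.5
rail x 0 5 24.5 30.8 ztop 21.3
rail x 8 14 29.8 33.8 ztop 20.4
rail x 16 19 -8.4 32.9 ztop 19.8
rail x 24 54 -14.4 21.8 ztop 20.8
rail x 32 60 -15.6 20.3 ztop 20.1
rail x 40 55 -16.4 20.1 ztop 20.5
rail x 48 60 -16.5 19.9 ztop 19.8
rail x 56 47 -15.3 20.0 ztop 20.3
x range -41.78327101777534 58.29409590298171 front strip [[-54.0, 9.0], [-52.0, 7.0], [-51.0, 12.0], [-49.0, 10.0], [-48.0, 7.0], [-48.0, 7.0], [-46.0, 8.0], [-45.0, 10.0], [-41.0, 18.0], [-41.0, 19.0], [-40.0, 22.0], [-39.0, 20.0], [-38.0, 22.0], [-37.0, 19.0], [-36.0, 21.0]]
top0 base+ 802 y ext [-44.1  44.4] mid 0.2
top0 lip 64 y ext [-21.2  21.8] mid 0.3
top0 jaw 205 y ext [-31.8  32.4] mid 0.3
top0 house 360 y ext [-31.6  32.7] mid 0.6
top0 bed 493 y ext [-13.9  14.5] mid 0.3
top0 lipx [49.5 61.2]
top0 jawx [-60.2 -43.6]
side0 base+ 635 y ext [-39.9  49.1] mid 4.6
side0 lip 70 y ext [-17.3  26.4] mid 4.6
side0 jaw 165 y ext [-28.7  37.5] mid 4.4
side0 house 272 y ext [-28.4  36.3] mid 3.9
side0 bed 438 y ext [-11.9  18.9] mid 3.5
side0 lipx [53.2 64.9]
side0 jawx [-55.3 -40.2]
side1 base+ 637 y ext [-39.6  49.2] mid 4.8
side1 lip 68 y ext [-17.3  26.2] mid 4.5
side1 jaw 164 y ext [-28.2  37.3] mid 4.5
side1 house 271 y ext [-28.8  36.4] mid 3.8
side1 bed 424 y ext [-11.7  18.6] mid 3.5
side1 lipx [53.  65.1]
side1 jawx [-55.2 -39.9]
```

```bash
sed -i 's/OFF=np.array(\[6.,0,27.\])/OFF=np.array([6.,0,27.6])/' h.py; cat >> h.py <<'E'
def state(tag=""):
    s=bot.sense();q=s["orientation"];T=Ro.from_quat([q[1],q[2],q[3],q[0]]).as_matrix()
    Rr=np.column_stack([T[:,2],T[:,1],-T[:,0]]);J=Ro.from_euler('z',JY).as_matrix()
    tg=J.T@(s["tcp_pos"]-Rr@OFF-Rr@[56,0,0]-JO)
    print(tag,"t %.2f"%s["time"],"tongue(jig)",tg.round(2),"th %.3f yaw-err %.3f"%(np.arcsin(Rr[2,0]),np.arctan2(Rr[1,0],Rr[0,0])-JY),"F(jig)",(J.T@s["wrist_force"]).round(1),"w %.1f"%(s["gripper_width"]*85),flush=True)
    return tg
def line(tx,tz,th,ty,feed=60,sf=None,corr=(0,0,0)):
    p,q=jig_pose(tx+corr[0],tz+corr[2],th,ty+corr[1]); return bot.servo_line(p,feed,q,sf)
E
python3 - <<'E'
from h import *
import pickle
state()
line(-24,60,.21,2.1,80)
t=state();c=np.array([-24,2.1,60])-t
line(-24,34,.21,2.1,60,15,c);t=state("low");c=c+[-24,2.1,34]-t;print("corr",c)
cs=camera("side");pickle.dump(cs,open("side2.pkl","wb"));save(cs,"low",(250,230,390,320),5.6)
print("contact",line(-55,32.5,.21,2.1,25,3,c));state("contact")
E
```

```text
t 6.31 tongue(jig) [-21.45  -1.16  84.61] th 0.210 yaw-err -0.002 F(jig) [ 0.4 -0.1 -1.3] w 32.6
 t 6.77 tongue(jig) [-24.7    2.15  59.1 ] th 0.208 yaw-err -0.000 F(jig) [ 0.4 -0.2  0.9] w 32.4
low t 7.33 tongue(jig) [-23.5    2.07  34.63] th 0.209 yaw-err -0.000 F(jig) [-0.4  0.  -0.8] w 32.5
corr [ 0.19829486 -0.01872221  0.26842685]
contact True
contact t 8.33 tongue(jig) [-48.26   2.1   33.26] th 0.212 yaw-err 0.000 F(jig) [ 3.9 -0.6  0.5] w 32.6
```

View pics/low.png

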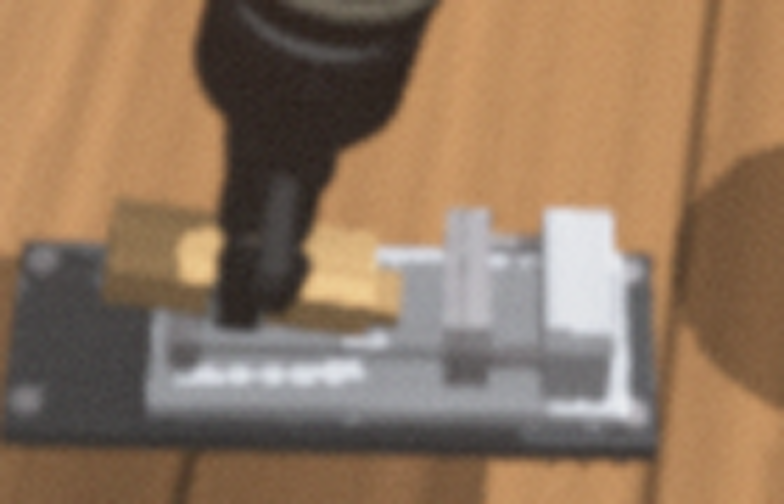

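Picture: the tipped rail sits in front of the jaw with its tongue at (390,290) facing the jaw at (470,290), and the rear clears the lip at (185,350). Contact came about 8 mm beyond the jaw face with the 4 N preload, so the tongue is in the slot. Now I'll push to the stop.

```bash
python3 - <<'E'
from h import *
c=np.array([0.2,0,.3])
print("stop",line(-71,32.5,.21,2.1,20,15,c));t=state("stop");bot.hold(0.2);t=state("held")
E
```

```text
stop True
stop t 9.22 tongue(jig) [-63.95   1.97  34.35] th 0.219 yaw-err -0.000 F(jig) [ 7.6  0.4 -4.4] w 32.7
held t 9.42 tongue(jig) [-63.69   1.98  34.34] th 0.219 yaw-err -0.000 F(jig) [ 8.   1.4 -2.7] w 32.6
```

```bash
python3 - <<'E'
from h import *
print(line(-64,32,.21,2.1,20,15,(0,0,-1)));t=state("lower")
print("stop",line(-70,32,.21,2.1,12,15,(0,0,-1)));t=state("stop");bot.hold(0.15);t=state("held")
E
```

```text
False
lower t 9.76 tongue(jig) [-62.77   1.95  31.63] th 0.212 yaw-err -0.000 F(jig) [7.1 0.5 1.2] w 32.7
stop False
stop t 10.41 tongue(jig) [-65.81   2.    33.09] th 0.219 yaw-err -0.000 F(jig) [18.3  1.9 -1.6] w 32.3
held t 10.56 tongue(jig) [-65.81   2.    33.09] th 0.219 yaw-err -0.000 F(jig) [18.6  1.3 -2.7] w 32.5
```

```bash
python3 - <<'E'
from h import *
c=np.array([-1.2,.1,-.3])
for th,z in((.20,32.5),(.14,32.5),(.07,32.5),(.0,32.)):
    tx=-65.8+10*np.sin(th)
    h=line(tx,z,th,2.1,25,14,c);t=state(f"th{th} {h}")
    if h: break
    c=c+0.7*(np.array([tx,2.1,z])-t)
E
python3 - <<'E'
import sys;sys.path.insert(0,'.')
import os;os.chdir('.')
from h import *
c=camera("side");save(c,"flat",(250,230,390,320),5.6)
E
```

```text
th0.2 False t 10.93 tongue(jig) [-63.98   2.08  32.55] th 0.202 yaw-err -0.000 F(jig) [ 7.6 -0.1 -0.6] w 32.5
th0.14 False t 11.23 tongue(jig) [-64.17   2.08  32.45] th 0.142 yaw-err -0.000 F(jig) [ 8.6 -0.1 -0.5] w 32.5
th0.07 False t 11.56 tongue(jig) [-64.96   2.08  32.38] th 0.072 yaw-err -0.000 F(jig) [ 7.5 -0.  -0.4] w 32.8
th0.0 False t 11.90 tongue(jig) [-65.53   2.04  32.16] th 0.002 yaw-err -0.000 F(jig) [ 7.9 -0.3  2. ] w 32.7
```

View pics/flat.png

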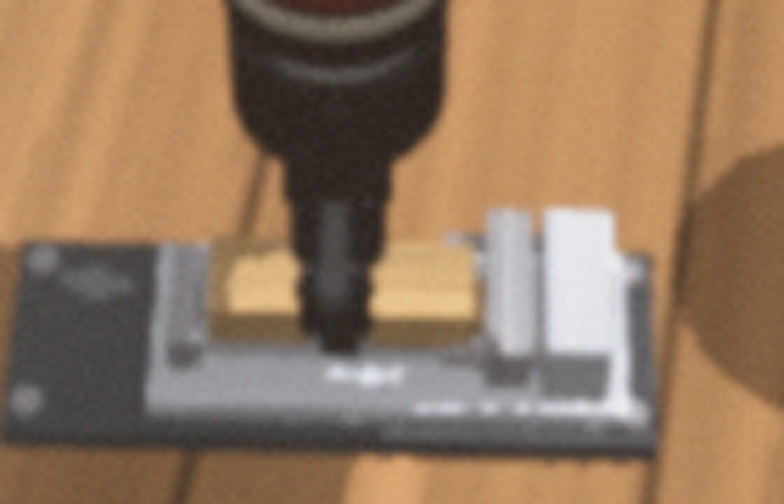

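Picture: the rail is flat between the jaw (508,290) and the lip (185,300), its rear end at (212,290) inside the lip. I'll lower it to the bed, ease it to the lip, release and retract.

```bash
python3 - <<'E'
from h import *
print("bed",line(-65.5,28,0,2.1,15,10,(-1,0,0)));t=state("bed")
print("lip",line(t[0]+6,t[2]-.3,0,2.1,12,5));state("lip")
bot.move_gripper(1.0);t=state("open")
s=bot.sense();p=np.array(s["tcp_pos"]);bot.servo_line((p+[0,0,120]).tolist(),100)
s=bot.sense();print(s["time"])
bot.move_j([s["joint_pos"][0]-0.9]+list(s["joint_pos"][1:]))
import pickle
im=[]
for n,b,f in(("top",(210,165,290,305),4),("side",(250,230,390,320),3.4)):
    c=camera(n);pickle.dump(c,open(n+"3.pkl","wb"));im.append(cv2.resize(cv2.cvtColor(c["img"][b[1]:b[3],b[0]:b[2]],cv2.COLOR_RGB2BGR),None,fx=f,fy=f,interpolation=cv2.INTER_CUBIC))
o=np.zeros((600,800,3),np.uint8);o[:560,:320]=im[0];o[:306,322:798]=im[1];cv2.imwrite("pics/end.png",o)
K=np.array(c["mtx"])
J=Ro.from_euler('z',JY).as_matrix()
for n in("top","side"):
    c=pickle.load(open(n+"3.pkl","rb"));K=np.array(c["mtx"]);v,u=np.mgrid[:480,:640];z=c["z_map"]
    C=np.stack([(u-K[0,2])/K[0,0]*z,(v-K[1,2])/K[1,1]*z,z],-1).reshape(-1,3)[z.ravel()>0]
    g=((C-np.array(c["t"]))@np.array(c["R"])-JO)@J
    m=(abs(g[:,1])<26)&(g[:,0]>-54)&(g[:,0]<48)&(g[:,2]>47)&(g[:,2]<58)
    m2=m&(g[:,0]>-45)&(g[:,0]<42)&(abs(g[:,1]-2)<12);A=np.c_[g[m2,:2],np.ones(m2.sum())]
    print(n,"top plane slope/height",np.linalg.lstsq(A,g[m2,2],rcond=None)[0].round(3),cv2.minAreaRect(g[m][:,:2].astype(np.float32)))
    m=(g[:,0]<-48)&(g[:,0]>-80)&(abs(g[:,1]-2)<31)&(abs(g[:,1]-2)>20)&(g[:,2]>45);print("jaw x",np.percentile(g[m,0],[2,98]).round(1))
E
```

```text
bed True
bed t 12.23 tongue(jig) [-63.49   1.96  30.26] th 0.006 yaw-err -0.000 F(jig) [8.1 0.5 2.7] w 32.4
lip True
lip t 12.54 tongue(jig) [-61.63   1.96  30.37] th 0.005 yaw-err -0.000 F(jig) [-2.1  0.1  5.2] w 32.9
open t 13.11 tongue(jig) [-60.93   1.95  30.33] th 0.007 yaw-err -0.000 F(jig) [-0.  -0.3  0.4] w 85.1
14.4583
top top plane slope/height [ 1.7000e-02 -7.0000e-03  5.1324e+01] ((-1.4258193969726562, 0.4328632354736328), (34.41172790527344, 98.32443237304688), 89.85597229003906)
jaw x [-75.7 -55.1]
side top plane slope/height [ 1.6000e-02 -1.1000e-02  5.2431e+01] ((-2.4852523803710938, 1.9339580535888672), (101.07242584228516, 47.834224700927734), 0.4324178099632263)
jaw x [-78.2 -50.7]
```

View pics/end.png

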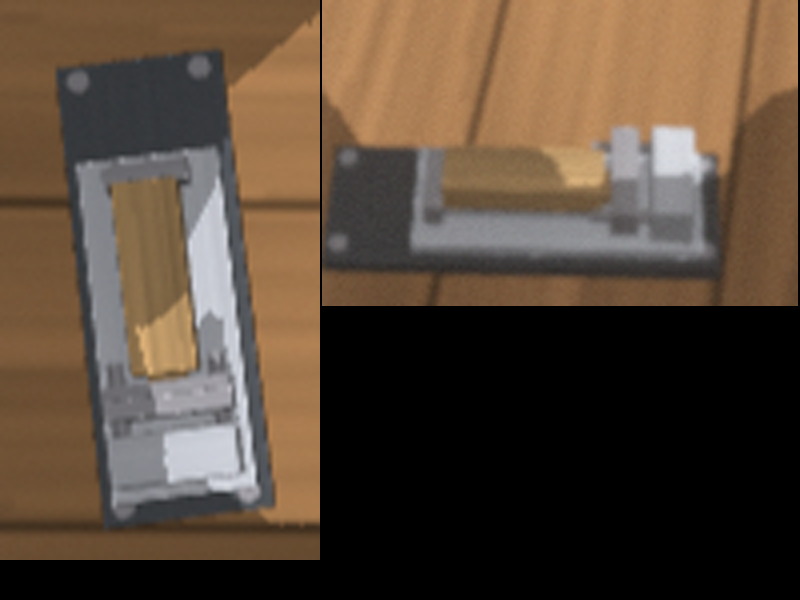

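```bash
python3 -c "
from h import *
print(bot.sense()['time']);bot.finish_job()"
```

```text
16.3917
the job is handed in; nothing more can be done
```

The tongued rail is loaded in the spring-jaw jig, and I handed the job in at about 16.4 s of the 43 s allowed. I picked the middle of the three rails, the only one with the narrow tongue. I tipped it about 12° and slid the tongue into the slot. I pushed the jaw to its hard stop, laid the rail flat behind the lip, eased it against the lip and let go.

**Jaw push:** The jaw met the tongue at about its 4 N resting force. The tool then moved about 17 mm until the force rose to 18 N, so the jaw reached its stop.

**Final position:** After retracting, both camera views show the rail flat and square between jaw and lip, with the tongue in the slot.
- **Jaw:** it sits about 11.5 mm back from rest in the top view. The side view gives 10.5 to 11 mm, near the 10.5 mm lower limit, but that view is affected by where the jaw's edge is seen.
- **Yaw error:** under 0.01 rad.

**Checks that disagreed:**
- **Tilt:** depth readings showed about 0.017 rad, rear end slightly high, while the arm's own reading at release was about 0.006. Both are under the 0.05 limit, so I left it.
- **Sideways position:** the two cameras differed by about 4 mm across the jig. I corrected for this using the held rail, and the tongue went in.

I did not measure the other two rails, the tin or the glue bottle again at the end. The gripper's path was planned to stay clear of them.

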